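# Function-test the furnace's emergency stop

### The job

Check that the furnace's emergency stop works, with the fingertips only; nothing needs gripping. Press the red mushroom button down until it latches and take the hand off it so it stays in by itself, then push its lever sideways to twist it clockwise (seen from above) until it pops back up, and finally press the blue reset button fully in and let it go. Do not press the green start button, do not press reset while the stop is latched in, do not use heavy force on the stop, and do not shift, tip or lift the crucible, jar or weight.

Things in the scene. Friction and masses are not known exactly. Their poses are not given: they have to be found in the camera images.
- estop: Yellow stop box, fixed to the bench, 100 x 100 x 60 mm high; origin at the centre of its underside, on the bench. It carries the red mushroom on its vertical centre axis. Its own -x axis is the direction in which the lever points when not twisted.
- stop_top (a point): Centre of the flat top of the red mushroom cap, on the twist axis. The cap is 60 mm across and 15 mm high, its top 90 mm above the bench when up, 81 mm when latched and 79 mm when fully in. The flat part of the top is 32 mm across.
- lever (a point): Point on the red release lever, 52 mm out from the twist axis, in the lever's mid-plane, half-way up it. The lever is a rigid upright bar on the cap: 10 mm thick, 28 mm high, running radially from 22 to 62 mm from the axis (the last 32 mm lie outside the cap's rim). When up it spans 74 to 102 mm above the bench; it moves up and down and turns with the cap. White stripe along its top edge. From above, the line from stop_top to lever is the direction of the lever.
- stop (a joint): How far the mushroom is pressed in, m: 0 up, 0.011 fully in. A spring pushes it up; pressing it right in takes about 7 N, then it meets a hard stop. Once pressed past about 0.0095 it is caught by a latch and, let go, stays at about 0.009. It is released only by twisting; then it springs back to 0.
- stop_head (a joint): Twist of the mushroom and its lever, rad: 0 at rest, growing clockwise seen from above, hard stop at 0.8. A spring returns it to 0 (0.03 Nm at 0, 0.1 Nm at the hard stop, so about 2 N pushed sideways on the lever). The latch lets go at about 0.4 rad; pressed in while twisted this far it does not latch.
- panel: Grey reset panel box, fixed to the bench, 90 x 150 x 50 mm high; origin at the centre of its underside. On top are the blue reset button (36 mm from the middle towards its own +y) and the green start button (36 mm towards its own -y).
- reset_top (a point): Centre of the top of the blue reset button: 32 mm across, standing in a black collar 48 mm across and 12 mm high; its top is 72 mm above the bench when out.
- reset (a joint): How far the blue button is pressed, m: 0 out, 0.006 fully in. Springs back; fully in takes 5 N.
- start_top (a point): Centre of the top of the green start button, same size as the blue one and 72 mm from it. Not to be pressed.
- start (a joint): How far the green button is pressed, m: 0 out, 0.006 fully in.
- crucible_mid (a point): Centre, half-way up, of a small loose white porcelain crucible, 44 mm across, 38 mm high.
- jar_mid (a point): Centre, half-way up, of a loose amber glass jar with a black cap, 52 mm across, 85 mm high.
- weight_mid (a point): Centre, half-way up, of a loose brass calibration weight with a knob on top, 34 mm across, 52 mm high.
Things that resemble listed ones, but are neither listed nor needed, are in the scene too. What is meant by the estop is not turquoise, and is the smaller of those in its own colour.

How it is judged:
By the outcome, as a careful person would: the job done as asked, in the order asked, and still so for the second after the job is handed in, with the robot touching nothing.
It also fails if it takes over 58 s, if anything falls off the work surface, if the arm or the gripper's body presses on something with over 40 N, if the wrist force passes 120 N, or if a joint passes its speed limit or range.

### The arm

A 6-joint arm with a two-finger parallel gripper is mounted at the origin on the work surface. World frame = base frame: x ahead of the robot, y to its left, z up, the work surface at z = 0. Lengths are in m, angles in rad, forces in N, time in s.
With the tool pointing down it reaches from about 0.375 to 0.9 m from the base axis. Payload 3.1 kg.
Tool frame: the origin (TCP) lies between the finger pads; the fingertips stand manip.nose_length ahead of it and the grasp point (between the pads) lies 5 mm behind it (manip.nose_length is the distance from the TCP to the fingertips, in m); z points along the fingers, y is the line along which they close (so a half turn about z gives the same grasp; the last joint's range is limited). The gripper opens to 85 mm and grips with 20 to 120 N. Pads are 22 mm wide; open, the fingers measure 114 mm over their backs; the gripper's body (76 mm by 85 mm) begins 54 mm behind the grasp point. The pads swing forward as they close: fully open they stand 13 mm farther back than shut.
Start: joints at [1.141, 0.527, 1.433, -0, 1.181, -0.178], TCP at [0.156, 0.605, 0.218] pointing down, gripper open.
Joint ranges: [-3.08, 3.08], [-0.75, 2.2], [0.22, 2.44], [-1.43, 4.57], [0, 2.65], [-2.85, 2.85]. Speed limits (rad/s): [2.79, 2.79, 3.14, 3.14, 3.14, 3.14].

### API

Orientations are given as a unit quaternion [x, y, z, w].
In Python, from station import monitor, eyes, job, manip gives the robot as it stands.
- The arm moves only by the shell command python3 -m pendant 'ROWS' [FORCE]. ROWS is JSON, a list that holds one entry, the list of rows, each a list of 7 numbers: the shift along the tool's x, y, z as a fraction of full scale, then the turn, a rotation vector about the tool's x, y, z as a fraction of full scale, then the opening, from 0 (shut) to 1 (fully open). A call has 1 to 20 rows; each row shifts and turns the commanded pose from where the row before left it, along the tool's axes as they then stand; what a row does not reach is not made up. Full scale, the value 1, is 800 mm for a shift and 0.12 rad for a turn. A row lasts 1/10 s, in which the tool goes at most 50 mm and 8.59 degrees, less where a joint would pass 70% of its speed; a pose out of reach is approached as far as the arm can. A call with a number of a shift or a turn outside -1 to 1 is refused whole. A call with a gripper value outside its range is refused whole. The fingers move at their own pace and stop on an object; FORCE is the grip in N (left out, the last holds). Time passes only in rows, so rows that do not move let the fingers close. It gives the time, the measured TCP pose, the force, the opening and the grip force at its end, in the units of the state.
- monitor.sense(): the state, without advancing time (a new reading comes with each control period).
- eyes.snapshot(name): name is "side" or "top"; returns a dict with "pixels" (420x560x3 uint8, red, green, blue), "depth" (420x560 float32, m along the optical axis (not along the pixel's ray), 0 where there is no reading), "intrinsics" (3x3 intrinsics, pixels), "eye" and "attitude" of the camera in the world. Camera axes: x right, y down, z forward; pixel columns grow to the right and rows downward; lengths in m; the calibration is good to about 2 mm. A picture is of the moment at which its call begins.
- job.sign_off(): hands the job in; it is judged then, once.
The state is a dict: "t": time; "q": joint angles; "qd": joint speeds; "tau": joint torques, N m; "tcp_pos": TCP position; "tool_rot": TCP orientation; "force": force on the tool from outside, world axes, zero at the start; "ft_torque": the same for the moment, N m; "finger_gap": opening from 0.0 (shut) to 1.0 (fully open); "gripper_force": force on a finger pad.
Only numpy, scipy, OpenCV 4.12 (cv2) and the standard library are available. Lean on these libraries where they do the work, as an engineer would, in place of code of your own. Each camera call takes 0.05 s, during which the arm holds its last target. There are 200 camera calls.

## Working session

There is one attempt and no reset: what is moved stays moved. The work goes in short steps, Python scripts to look and compute and a shell command to move; the robot and the scene stay as the last step left them, time stands still between calls to the robot, and variables do not carry over. Pictures are saved under pics/ and viewed, at most 10 in all, crops included, and the job is handed in when it is done.

```bash
mkdir -p pics
python3 - <<'E'
from station import monitor, eyes, job, manip
import cv2,numpy as np
print(manip.nose_length, monitor.sense())
for n in("top","side"):
    s=eyes.snapshot(n); cv2.imwrite(f"pics/{n}0.png",s["pixels"][:,:,::-1]); np.savez(f"{n}0.npz",**s)
    print(n,s["intrinsics"],s["eye"],s["attitude"])
E
```

```text
0.014 {'t': 0.0, 'q': array([ 1.14048456e+00,  5.28472988e-01,  1.43392473e+00,  1.66661314e-05,
        1.18140253e+00, -1.78508932e-01]), 'qd': array([-0.00174357, -0.00067278, -0.00120532, -0.00011888,  0.00071059,
        0.0013803 ]), 'tau': array([ 6.57410292e-04, -4.42348981e+01, -1.78023577e+01, -1.64447497e-04,
        8.43127171e-03,  7.79646854e-06]), 'tcp_pos': array([0.15536978, 0.60459757, 0.21672234]), 'tool_rot': array([ 1.25572136e-01,  9.92083878e-01, -1.05074103e-03, -3.38193933e-04]), 'force': array([ 0.57421586, -0.29306103, -0.06823434]), 'ft_torque': array([ 0.01477549,  0.00257717, -0.05068862]), 'gripper_force': 0.0, 'finger_gap': 1.0023416272792052}
top [[385.04474709   0.         275.67043549]
 [  0.         385.04474709 208.01763931]
 [  0.           0.           1.        ]] [ 0.47551278 -0.02157674  0.79381156] [-0.70012902  0.71283862 -0.02142637  0.03494816]
side [[391.68571222   0.         281.74918085]
 [  0.         391.68571222 210.34159095]
 [  0.           0.           1.        ]] [ 0.34111924 -0.57722395  0.4474873 ] [ 0.85924094 -0.13501554  0.08733932 -0.48564149]
```

View pics/top0.png

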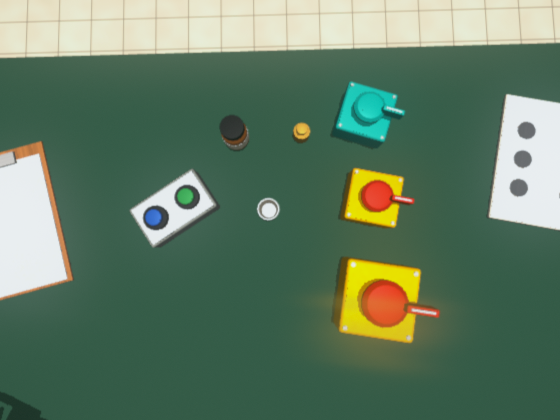

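View pics/side0.png

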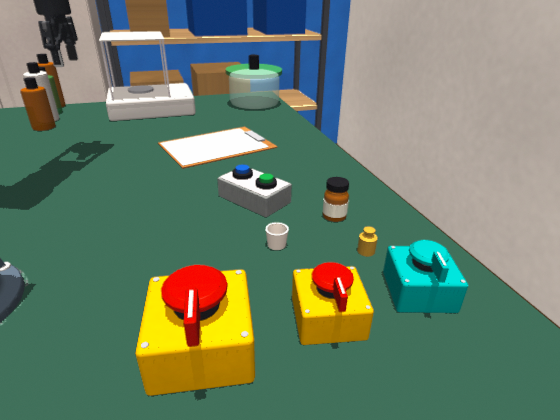

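Top view, candidates for the estop: turquoise box (367,110), small yellow box (375,197) and large yellow box (380,300). The small yellow one fits, being not turquoise and the smaller of the two yellows. The panel has blue at (153,217) and green at (187,196). The crucible is at (268,209), the jar at (234,130) and the weight at (302,131). I'll measure these and check the estop in a crop.

```bash
cat > h.py <<'E'
import numpy as np,cv2
from scipy.spatial.transform import Rotation as R
def ray(s,u,v,z):
    K=s["intrinsics"]; d=R.from_quat(s["attitude"]).apply(np.linalg.solve(K,[u,v,1.])); e=s["eye"]
    return e+d*(z-e[2])/d[2]
def cloud(s):
    v,u=np.mgrid[:420,:560]; p=np.stack([u,v,np.ones_like(u)],-1).reshape(-1,3)@np.linalg.inv(s["intrinsics"]).T
    return (R.from_quat(s["attitude"]).apply(p*s["depth"].reshape(-1,1))+s["eye"]).reshape(420,560,3)
def hsv(s): return cv2.cvtColor(s["pixels"],cv2.COLOR_RGB2HSV)
E
python3 - <<'E'
from h import *
s=dict(np.load("top0.npz")); H=hsv(s); C=cloud(s); h,sa,va=cv2.split(H)
def box(m,u0,u1,v0,v1):
    o=np.zeros_like(m); o[v0:v1,u0:u1]=m[v0:v1,u0:u1]; return o.astype(bool)
red=((h<8)|(h>172))&(sa>150)&(va>80); yel=(h>18)&(h<35)&(sa>150)&(va>80)
for n,w in(("small",(335,425,160,238)),("big",(325,450,250,355))):
    m=box(yel|red,*w)&(C[...,2]>.05); mm=box(yel,*w)
    r=cv2.minAreaRect(np.argwhere(m&yel)[:,::-1].astype(np.float32)); print(n,"rect px",r)
    b=[ray(s,*p,.06)for p in cv2.boxPoints(r)]; b=np.array(b); print(b.round(3),b.mean(0).round(4),np.linalg.norm(b[1]-b[0]),np.linalg.norm(b[2]-b[1]))
    rm=box(red,*w); z=C[rm][:,2]; print("red z pct",np.percentile(z,[5,25,50,75,95]).round(3))
w=(335,425,160,238)
flat=box(red,*w)&(abs(C[...,2]-.09)<.006); cap=cv2.morphologyEx(flat.astype(np.uint8),cv2.MORPH_OPEN,np.ones((13,13)))
(u,v),r=cv2.minEnclosingCircle(np.argwhere(cap)[:,::-1].astype(np.float32)); print("cap",u,v,r,ray(s,u,v,.08),"diam",2*r*.71/385)
st=box((sa<140)&(va>130),388,425,185,212)&(C[...,2]>.08); q=np.argwhere(st)[:,::-1]; print("stripe n",len(q),q.min(0),q.max(0))
e=np.array([ray(s,*p,.102) for p in q]); print("stripe mean",e.mean(0)); ln=cv2.fitLine(e[:,:2].astype(np.float32),2,0,.01,.01).ravel();print(ln)
for n,m in(("blue",(h>105)&(h<130)&(sa>130)&(va>70)),("green",(h>50)&(h<80)&(sa>150)&(va>70))):
    m=box(m,130,215,170,245)&(C[...,2]>.06)
    (u,v),r=cv2.minEnclosingCircle(np.argwhere(m)[:,::-1].astype(np.float32)); print(n,u,v,r,ray(s,u,v,.072),"d",2*r*.72/385,"z",np.median(C[m][:,2]))
for n,(u,v,z) in dict(cru=(268,209,.038),jar=(232,125,.085),wt=(302,129,.052)).items(): print(n,ray(s,u,v,z).round(3))
cv2.imwrite("pics/c1.png",cv2.resize(s["pixels"][150:245,325:435,::-1],None,fx=6,fy=6,interpolation=cv2.INTER_CUBIC))
E
```

```text
small rect px ((373.16400146484375, 197.8480224609375), (53.218421936035156, 52.234554290771484), 10.30484676361084)
[[ 0.511 -0.134  0.06 ]
 [ 0.61  -0.155  0.06 ]
 [ 0.589 -0.254  0.06 ]
 [ 0.492 -0.233  0.06 ]] [ 0.5505 -0.1942  0.06  ] 0.10064601501179202 0.1011998041971044
red z pct [0.087 0.089 0.09  0.091 0.102]
big rect px ((377.4530029296875, 300.0671081542969), (80.27202606201172, 75.4725570678711), 8.426968574523926)
[[ 0.302 -0.109  0.06 ]
 [ 0.439 -0.134  0.06 ]
 [ 0.415 -0.282  0.06 ]
 [ 0.279 -0.255  0.06 ]] [ 0.3589 -0.1949  0.06  ] 0.13968242844308712 0.14964364501341945
red z pct [0.117 0.121 0.122 0.124 0.14 ]
cap 376.83544921875 195.88607788085938 15.064581871032715 [ 0.55173436 -0.19646539  0.08      ] diam 0.05556287339445832
stripe n 50 [395 196] [411 201]
stripe mean [ 0.54343953 -0.23762183  0.102     ]
[ 0.2108284   0.9775231   0.5434395  -0.23762183]
blue 153.13636779785156 216.86363220214844 8.412266731262207 [0.52091159 0.2235553  0.072     ] d 0.031464062579266434 z 0.07285499286695807
green 184.9166717529297 195.7916717529297 7.458895206451416 [0.5597907  0.16328942 0.072     ] d 0.027898205447506593 z 0.07316368405859863
cru [0.534 0.008 0.038]
jar [0.691 0.071 0.085]
wt [ 0.69  -0.062  0.052]
```

View pics/c1.png

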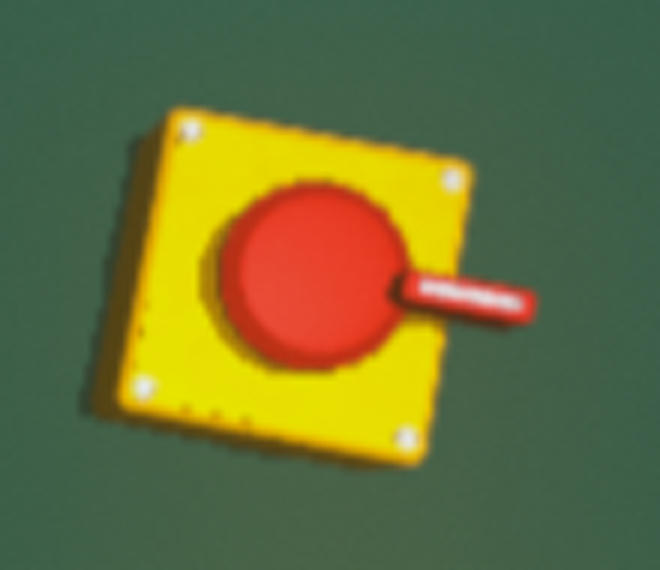

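The crop confirms the small yellow box: the box is 100 mm, its cap top is at 90 mm, and the lever stripe is at 102 mm. In the crop the cap is at (315,275) and the lever points right to (535,300). That puts the axis at about (0.551,-0.196), with the lever along (-0.21,-0.98). Clockwise means pushing the lever towards -x, close to the tool's +x.

```bash
python3 -m pendant '[[[-0.0364,-0.0423,0,0,0,0,0],[-0.0364,-0.0423,0,0,0,0,0],[-0.0364,-0.0423,0,0,0,0,0],[-0.0364,-0.0423,0,0,0,0,0],[-0.0364,-0.0423,0,0,0,0,0],[-0.0364,-0.0423,0,0,0,0,0],[-0.0364,-0.0423,0,0,0,0,0],[-0.0364,-0.0423,0,0,0,0,0],[-0.0364,-0.0423,0,0,0,0,0],[-0.0364,-0.0423,0,0,0,0,0],[-0.0364,-0.0423,0,0,0,0,0],[-0.0364,-0.0423,0,0,0,0,0],[-0.0364,-0.0423,0,0,0,0,0],[-0.0364,-0.0423,0,0,0,0,0],[-0.0364,-0.0423,0,0,0,0,0],[-0.0364,-0.0423,0,0,0,0,0],[-0.0364,-0.0423,0,0,0,0,0],[-0.0364,-0.0423,0,0,0,0,0],[-0.0364,-0.0423,0,0,0,0,0],[-0.0364,-0.0423,0,0,0,0,0]]]'
cat >> h.py <<'E'
def go(x,y,z):
    from station import monitor
    s=monitor.sense(); d=np.array([x,y,z])-s["tcp_pos"]
    print("tcp",s["tcp_pos"].round(4),"F",s["force"].round(2),"gap",round(s["finger_gap"],3),"t",s["t"],"tool m",R.from_quat(s["tool_rot"]).inv().apply(d).round(4),"frac",(R.from_quat(s["tool_rot"]).inv().apply(d)/.8).round(4))
E
python3 -c "
from h import *;go(.5515,-.1955,.115)"
```

```text
t: 2.1
tcp_pos: [0.5513, -0.1969, 0.2173]
tool_rot: [0.126, 0.992, 0.0, -0.0]
force: [0.4, 0.7, 0.1]
finger_gap: -0.001
gripper_force: 0.0
tcp [ 0.5513 -0.1969  0.2173] F [0.4  0.71 0.08] gap -0.001 t 2.1 tool m [1.000e-04 1.400e-03 1.023e-01] frac [1.000e-04 1.700e-03 1.278e-01]
```

```bash
python3 -m pendant '[[[0,0.0017,0.04,0,0,0,0],[0,0,0.04,0,0,0,0],[0,0,0.04,0,0,0,0],[0,0,0,0,0,0,0],[0,0,0,0,0,0,0]]]'
python3 - <<'E'
from h import *
from station import eyes
for n,(u0,u1,v0,v1) in dict(side=(260,420,200,350)).items():
    s=eyes.snapshot(n); cv2.imwrite("pics/s1.png",cv2.resize(s["pixels"][v0:v1,u0:u1,::-1],None,fx=3.7,fy=3.7,interpolation=cv2.INTER_CUBIC))
go(.5515,-.1955,.104)
E
```

```text
t: 2.6
tcp_pos: [0.5512, -0.1938, 0.1214]
tool_rot: [0.126, 0.992, 0.0, -0.001]
force: [-0.3, -0.2, -0.1]
finger_gap: 0.001
gripper_force: 0.0
tcp [ 0.5522 -0.1943  0.1226] F [0.16 0.19 0.52] gap -0.001 t 2.65 tool m [ 0.0004 -0.0013  0.0186] frac [ 0.0005 -0.0017  0.0233]
```

View pics/s1.png

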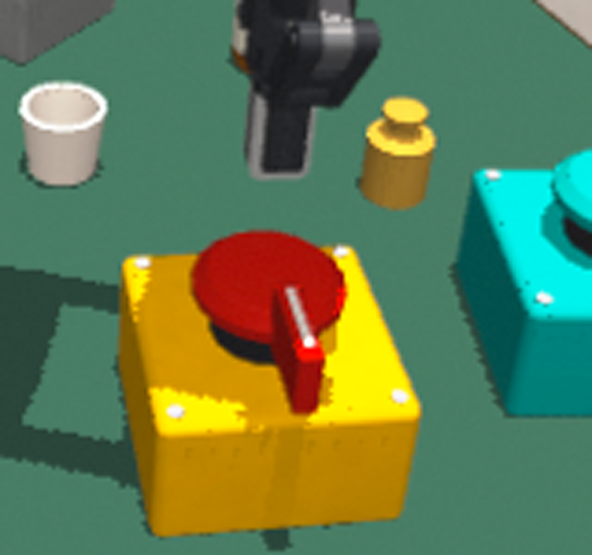

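The shut fingertips (crop 280,175) hang over the cap (265,285), about 18 mm up. Next I press in small steps.

```bash
python3 -m pendant '[[[0,0,0.01,0,0,0,0],[0,0,0.01,0,0,0,0],[0,0,0.0025,0,0,0,0],[0,0,0.0025,0,0,0,0],[0,0,0.0025,0,0,0,0],[0,0,0.0025,0,0,0,0],[0,0,0,0,0,0,0]]]'
```

```text
t: 3.35
tcp_pos: [0.5513, -0.1939, 0.0975]
tool_rot: [0.126, 0.992, 0.0, -0.0]
force: [-0.2, -0.3, 0.2]
finger_gap: 0.004
gripper_force: 0.0
```

```bash
for i in 1 2; do python3 -m pendant '[[[0,0,0.002,0,0,0,0],[0,0,0,0,0,0,0]]]' | grep -E 'tcp|force: \['; done; python3 -c "
from h import *
from station import eyes
for n,(u0,u1,v0,v1) in dict(side=(260,420,200,350)).items():
    s=eyes.snapshot(n); cv2.imwrite('pics/s2.png',cv2.resize(s['pixels'][v0:v1,u0:u1,::-1],None,fx=3.7,fy=3.7,interpolation=cv2.INTER_CUBIC))"
```

```text
tcp_pos: [0.5514, -0.1939, 0.096]
force: [0.3, 0.5, -0.5]
tcp_pos: [0.5513, -0.1939, 0.0943]
force: [-0.2, 0.3, -0.2]
```

View pics/s2.png

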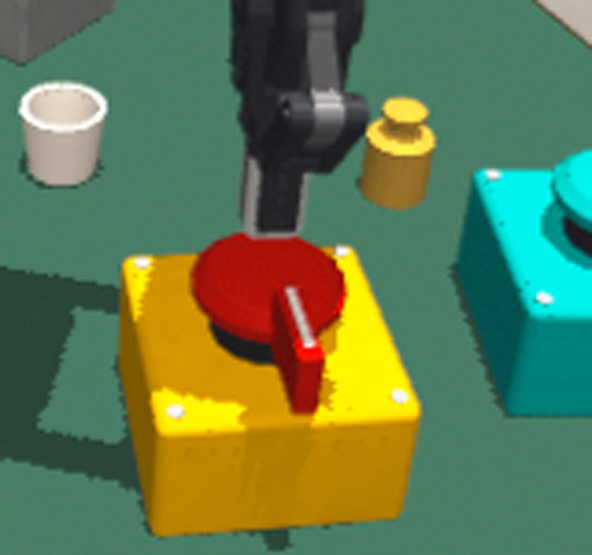

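The fingertips (crop 275,235) are not on the cap: they are either higher or farther back than assumed. I'll measure them with depth.

Run:
```python
from h import *
from station import eyes
s=eyes.snapshot("side"); C=cloud(s)
for v in(250,256,260,262,263,264,266,270): print(v,s["pixels"][v,334],C[v,334].round(3),C[v,328].round(3),C[v,341].round(3))
h=hsv(s); r=((h[...,0]<8)|(h[...,0]>172))&(h[...,1]>150); m=r&(C[...,2]>.084)&(C[...,2]<.094); m[:,:300]=0;m[:,370:]=0
P=C[m]; print("side cap top:",P.min(0),P.max(0),np.median(P,0))
s=eyes.snapshot("top");C=cloud(s); m=(C[...,2]>.07)&(C[...,2]<.3);m[:150]=0;m[240:]=0;m[:,:330]=0;m[:,430:]=0
h=hsv(s); g=m&(h[...,1]<90); P=C[g]; print(np.percentile(P,[2,50,98],axis=0).round(3)); go(.5515,-.1955,.093)
```

```text
250 [36 38 40] [ 0.545 -0.203  0.137] [ 0.54  -0.196  0.133] [ 0.553 -0.208  0.139]
256 [37 38 40] [ 0.545 -0.205  0.128] [ 0.541 -0.196  0.122] [ 0.558 -0.202  0.123]
260 [38 39 43] [ 0.546 -0.205  0.121] [ 0.541 -0.197  0.116] [ 0.559 -0.202  0.116]
262 [63 63 64] [ 0.547 -0.204  0.117] [ 0.542 -0.197  0.113] [ 0.632 -0.076 -0.   ]
263 [137 126 123] [ 0.55  -0.199  0.11 ] [ 0.542 -0.196  0.11 ] [ 0.63  -0.08   0.001]
264 [155  72  69] [ 0.562 -0.178  0.09 ] [ 0.542 -0.198  0.11 ] [ 0.629 -0.083  0.001]
266 [173  17  11] [ 0.56  -0.182  0.09 ] [ 0.55  -0.182  0.092] [ 0.569 -0.186  0.091]
270 [174  16   8] [ 0.555 -0.192  0.091] [ 0.547 -0.189  0.091] [ 0.565 -0.195  0.091]
side cap top: [ 0.521283  -0.2567485  0.0840235] [ 0.57930256 -0.16971892  0.09387493] [ 0.54250455 -0.20120717  0.09004043]
[[ 0.547 -0.167  0.166]
 [ 0.558 -0.152  0.204]
 [ 0.573 -0.135  0.249]]
tcp [ 0.5514 -0.194   0.0945] F [-0.2  -1.02  0.38] gap 0.001 t 3.9 tool m [-0.0004 -0.0015  0.0015] frac [-0.0005 -0.0018  0.0019]
```

The side camera puts the tips at z≈0.110 with the TCP at 0.0945, so they are about 16 mm behind the TCP rather than 14 mm ahead. I'll go by force from here.

```bash
python3 -m pendant '[[[0,0,0.005,0,0,0,0],[0,0,0.005,0,0,0,0],[0,0,0.005,0,0,0,0],[0,0,0,0,0,0,0]]]' | grep -E 'tcp|force: \['; for i in 1 2 3 4; do python3 -m pendant '[[[0,0,0.0025,0,0,0,0],[0,0,0,0,0,0,0]]]' | grep -E 'tcp|force: \['; done
```

```text
tcp_pos: [0.5509, -0.1937, 0.0817]
force: [-0.4, 0.1, -0.5]
tcp_pos: [0.5513, -0.1939, 0.0802]
force: [-0.6, 0.6, 0.7]
tcp_pos: [0.5513, -0.1939, 0.0784]
force: [-0.2, 0.0, 0.1]
tcp_pos: [0.5516, -0.1941, 0.0766]
force: [-0.6, -0.6, 1.1]
tcp_pos: [0.5516, -0.1941, 0.0747]
force: [-0.4, -0.1, 3.2]
```

Contact is at TCP z≈0.076, which means the tips sit about 14 mm behind the reported TCP. The full press is then at about 0.065.

```bash
python3 -m pendant '[[[0,0,0.0025,0,0,0,0],[0,0,0.0025,0,0,0,0],[0,0,0.0025,0,0,0,0],[0,0,0,0,0,0,0]]]' | grep -E 'tcp|force: \['; for i in 1 2 3; do python3 -m pendant '[[[0,0,0.00125,0,0,0,0],[0,0,0,0,0,0,0]]]' | grep -E 'tcp|force: \['; done
```

```text
tcp_pos: [0.5517, -0.1942, 0.0687]
force: [-0.6, 0.0, 2.7]
tcp_pos: [0.5516, -0.194, 0.0675]
force: [0.3, 0.6, 3.2]
tcp_pos: [0.5516, -0.1941, 0.0665]
force: [0.4, 0.1, 3.9]
tcp_pos: [0.5516, -0.1941, 0.0655]
force: [-0.3, -0.4, 5.2]
```

```bash
for i in 1 2; do python3 -m pendant '[[[0,0,0.00125,0,0,0,0],[0,0,0,0,0,0,0]]]' | grep -E 'tcp|force: \['; done
```

```text
tcp_pos: [0.5517, -0.1941, 0.0654]
force: [-0.1, 0.8, 9.1]
tcp_pos: [0.5519, -0.1942, 0.0653]
force: [-1.5, 0.8, 15.5]
```

Hard stop reached at a modest 15 N. Lifting off and checking the latch.

```bash
python3 -m pendant '[[[0,0,-0.01,0,0,0,0],[0,0,-0.025,0,0,0,0],[0,0,-0.04,0,0,0,0],[0,0,0,0,0,0,0],[0,0,0,0,0,0,0]]]' | grep -E 'tcp|force: \['
cat >> h.py <<'E'
def capz():
    from station import eyes
    s=eyes.snapshot("side"); C=cloud(s); h=hsv(s); r=((h[...,0]<8)|(h[...,0]>172))&(h[...,1]>150)
    m=r&(np.hypot(C[...,0]-.5515,C[...,1]+.1955)<.02); print("cap z",np.median(C[m][:,2]),m.sum())
    l=r&(C[...,2]>.068)&(np.hypot(C[...,0]-.5515,C[...,1]+.1955)>.036)&(np.hypot(C[...,0]-.5515,C[...,1]+.1955)<.075); print("lever pts",C[l].mean(0),l.sum(),"zmax",C[l][:,2].max())
    return s
E
python3 - <<'E'
from h import *
capz()
a=np.array([.5515,-.1955]); d=np.array([-.211,-.9775]); p=np.array([-.9775,.211])
st=a+.055*d-.033*p; go(*st,.059)
E
```

```text
tcp_pos: [0.5512, -0.1938, 0.1234]
force: [-0.1, 0.2, -0.4]
cap z 0.08186205193947901 370
lever pts [ 0.53782496 -0.24779975  0.08553634] 219 zmax 0.09523143114119126
tcp [ 0.5505 -0.1934  0.1226] F [-1.8  -0.16 -0.04] gap -0.001 t 7.05 tool m [-0.0367 -0.0555  0.0635] frac [-0.0459 -0.0693  0.0794]
```

Latched: the cap is at 82 mm and was 90 mm when up. Now to the far side of the lever.

```bash
python3 -m pendant '[[[-0.023,-0.035,0,0,0,0,0],[-0.023,-0.035,0,0,0,0,0],[0,0,0,0,0,0,0],[0,0,0.026,0,0,0,0],[0,0,0.026,0,0,0,0],[0,0,0.026,0,0,0,0],[0,0,0,0,0,0,0]]]' | grep -E 'tcp|force: \['
python3 - <<'E'
from h import *
s=capz(); cv2.imwrite('pics/s3.png',cv2.resize(s['pixels'][200:350,260:420,::-1],None,fx=3.7,fy=3.7,interpolation=cv2.INTER_CUBIC))
E
```

```text
tcp_pos: [0.5696, -0.2548, 0.0566]
force: [-0.5, 0.9, 0.0]
cap z 0.08184287245767496 373
lever pts [ 0.53783644 -0.24775117  0.08547106] 221 zmax 0.09505120742279921
```

View pics/s3.png

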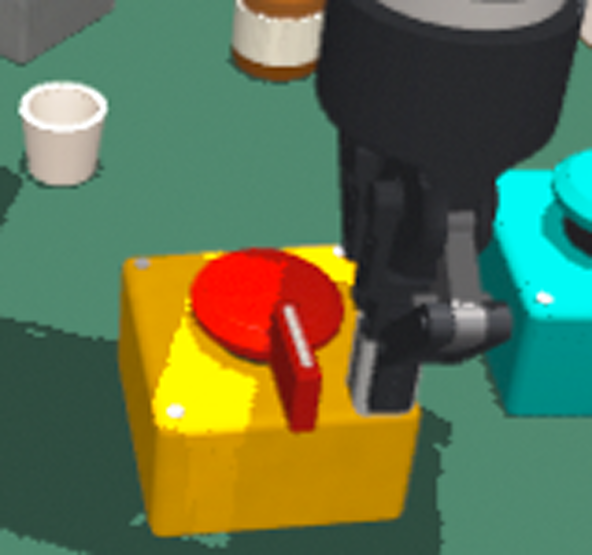

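The fingertips (crop 385,395) stand beside the lever (300,375) on its far side, overlapping its height. Pushing along tool +x.

```bash
for i in 1 2 3; do python3 -m pendant '[[[0.006,0,0,0,0,0,0],[0.006,0,0,0,0,0,0],[0.006,0,0,0,0,0,0],[0,0,0,0,0,0,0]]]' | grep -E 'tcp|force: \['; python3 -c "
from h import *;capz()"; done
```

```text
tcp_pos: [0.5584, -0.2535, 0.0619]
force: [0.2, 0.2, 0.1]
cap z 0.08187652703229614 369
lever pts [ 0.53829919 -0.24765435  0.08675347] 233 zmax 0.12431838258236866
tcp_pos: [0.5448, -0.2502, 0.0614]
force: [1.0, -0.6, 0.8]
cap z 0.08191949264357862 227
lever pts [ 0.52682161 -0.24513938  0.08934308] 183 zmax 0.14320866126573356
tcp_pos: [0.5302, -0.2461, 0.061]
force: [1.1, -0.9, -0.7]
cap z 0.09055943090090374 41
lever pts [ 0.51326391 -0.23783975  0.09574898] 174 zmax 0.1455378375628153
```

Popped up (cap at 90.6 mm). Backing off and rising.

```bash
python3 -m pendant '[[[-0.015,0,0,0,0,0,0],[-0.025,0,0,0,0,0,0],[-0.02,0,0,0,0,0,0],[0,0,-0.05,0,0,0,0],[0,0,-0.06,0,0,0,0],[0,0,-0.04,0,0,0,0],[0,0,0,0,0,0,0]]]' | grep -E 'tcp|force: \['
python3 - <<'E'
from h import *
from station import eyes
capz(); go(.521,.2235,.18)
s=eyes.snapshot("top"); cv2.imwrite("pics/t2.png",s["pixels"][:,:,::-1])
E
```

```text
tcp_pos: [0.5802, -0.2601, 0.1863]
force: [0.5, -0.2, -0.5]
cap z 0.0906750327855399 371
lever pts [ 0.53779513 -0.24781755  0.09419233] 227 zmax 0.1047224014836392
tcp [ 0.5786 -0.2591  0.1836] F [-1.07 -0.3  -0.32] gap 0.0 t 9.9 tool m [0.1759 0.4531 0.0022] frac [0.2199 0.5664 0.0027]
```

View pics/t2.png

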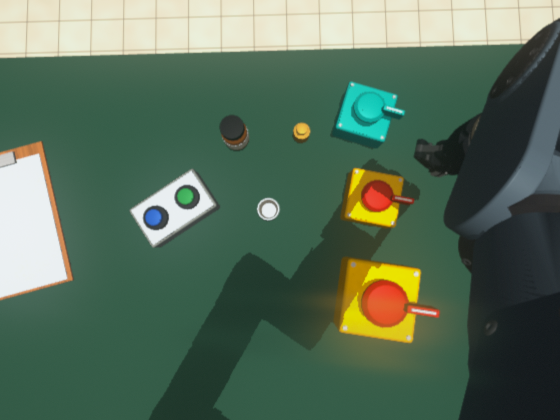

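The stop is up with its lever home at (400,199), and the panel, crucible (268,209), jar and weight are unmoved. Now over the blue button (153,217).

```bash
python3 -m pendant '[[[0.0185,0.0472,0,0,0,0,0],[0.0185,0.0472,0,0,0,0,0],[0.0185,0.0472,0,0,0,0,0],[0.0185,0.0472,0,0,0,0,0],[0.0185,0.0472,0,0,0,0,0],[0.0185,0.0472,0,0,0,0,0],[0.0185,0.0472,0,0,0,0,0],[0.0185,0.0472,0,0,0,0,0],[0.0185,0.0472,0,0,0,0,0],[0.0185,0.0472,0,0,0,0,0],[0.0185,0.0472,0,0,0,0,0],[0.0185,0.0472,0,0,0,0,0],[0,0,0,0,0,0,0],[0,0,0.05,0,0,0,0],[0,0,0.05,0,0,0,0],[0,0,0,0,0,0,0]]]' | grep -E 'tcp|force: \['
python3 - <<'E'
from h import *
from station import eyes
go(.521,.2235,.058)
s=eyes.snapshot("side"); cv2.imwrite("pics/s4.png",cv2.resize(s["pixels"][90:240,180:340,::-1],None,fx=3.7,fy=3.7,interpolation=cv2.INTER_CUBIC))
C=cloud(s); h=hsv(s); m=(h[...,0]>105)&(h[...,0]<130)&(h[...,1]>130)&(C[...,2]>.064)&(C[...,2]<.08)&(np.hypot(C[...,0]-.521,C[...,1]-.2235)<.04); P=C[m]; print("blue",P.min(0),P.max(0),np.median(P,0),m.sum())
E
```

```text
tcp_pos: [0.5128, 0.2225, 0.095]
force: [-0.7, 0.4, 0.1]
tcp [0.5128 0.2225 0.095 ] F [-0.72  0.37  0.14] gap -0.0 t 11.55 tool m [-0.0082  0.0033  0.0368] frac [-0.0103  0.0041  0.046 ]
blue [0.50420456 0.2074801  0.06416415] [0.53593483 0.236725   0.07403064] [0.51905135 0.21773514 0.07154387] 101
```

View pics/s4.png

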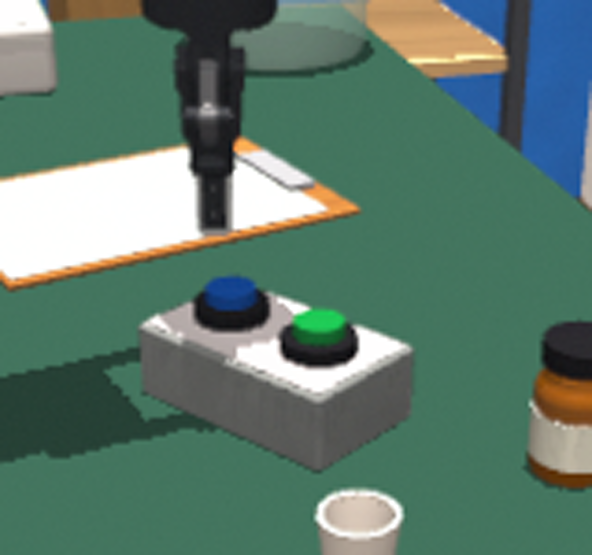

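The fingertips (crop 215,232) are above blue (232,290) but about 8 mm short in x. Correcting, then descending.

```bash
python3 -m pendant '[[[-0.0103,0.004,0,0,0,0,0],[0,0,0.015,0,0,0,0],[0,0,0.015,0,0,0,0],[0,0,0,0,0,0,0],[0,0,0,0,0,0,0]]]' | grep -E 'tcp|force: \['; for i in 1 2 3 4 5; do python3 -m pendant '[[[0,0,0.0025,0,0,0,0],[0,0,0,0,0,0,0]]]' | grep -E 'tcp|force: \['; done
```

```text
tcp_pos: [0.527, 0.2254, 0.077]
force: [-0.3, -0.5, 0.6]
tcp_pos: [0.5275, 0.2256, 0.0753]
force: [-0.0, -0.6, -0.3]
tcp_pos: [0.5273, 0.2256, 0.0731]
force: [-0.5, 0.2, 0.6]
tcp_pos: [0.5273, 0.2255, 0.0709]
force: [-0.4, 0.5, -0.5]
tcp_pos: [0.5273, 0.2255, 0.0688]
force: [0.2, 0.2, 0.2]
tcp_pos: [0.5273, 0.2255, 0.0668]
force: [0.6, 0.4, 0.5]
```

```bash
python3 -m pendant '[[[0.0066,-0.004,0,0,0,0,0],[0,0,0.0025,0,0,0,0],[0,0,0.0025,0,0,0,0],[0,0,0,0,0,0,0],[0,0,0,0,0,0,0]]]' | grep -E 'tcp|force: \['; for i in 1 2 3 4 5; do python3 -m pendant '[[[0,0,0.0025,0,0,0,0],[0,0,0,0,0,0,0]]]' | grep -E 'tcp|force: \['; done
```

```text
tcp_pos: [0.5216, 0.2238, 0.063]
force: [1.2, -0.1, 0.2]
tcp_pos: [0.5214, 0.2238, 0.0609]
force: [0.3, -0.0, -0.5]
tcp_pos: [0.5214, 0.2237, 0.0589]
force: [-0.3, 0.2, 0.3]
tcp_pos: [0.5216, 0.2238, 0.0571]
force: [-0.1, -0.1, 1.8]
tcp_pos: [0.5216, 0.2238, 0.0552]
force: [-0.5, -1.1, 3.5]
tcp_pos: [0.5216, 0.2238, 0.0532]
force: [-0.8, -0.0, 3.7]
```

```bash
for i in 1 2 3; do python3 -m pendant '[[[0,0,0.00125,0,0,0,0],[0,0,0,0,0,0,0]]]' | grep -E 'tcp|force: \['; done
```

```text
tcp_pos: [0.5216, 0.2238, 0.0525]
force: [-1.8, 0.0, 6.5]
tcp_pos: [0.5216, 0.2238, 0.0524]
force: [-3.1, -0.8, 12.0]
tcp_pos: [0.5217, 0.2238, 0.0523]
force: [-3.5, -0.9, 18.5]
```

Fully in at its hard stop. Letting go, then a final check.

```bash
python3 -m pendant '[[[0,0,-0.01,0,0,0,0],[0,0,-0.03,0,0,0,0],[0,0,-0.05,0,0,0,0],[0,0,-0.05,0,0,0,0],[0,0,0,0,0,0,0],[0,0,0,0,0,0,0],[0,0,0,0,0,0,0]]]' | grep -E 'tcp|force: \['
python3 - <<'E'
from h import *
s=capz(); C=cloud(s); h=hsv(s)
for n,a,b,c in(("blue",105,130,(.521,.2235)),("green",50,80,(.56,.1633))):
    m=(h[...,0]>a)&(h[...,0]<b)&(h[...,1]>130)&(np.hypot(C[...,0]-c[0],C[...,1]-c[1])<.014); print(n,np.median(C[m][:,2]))
o=np.load("side0.npz")["pixels"].astype(int); d=abs(s["pixels"].astype(int)-o).max(2)
for n,(u0,u1,v0,v1) in dict(cru=(262,292,220,252),jar=(320,352,175,224),wt=(355,380,224,258)).items(): print(n,"changed px",(d[v0:v1,u0:u1]>60).sum())
E
```

```text
tcp_pos: [0.5204, 0.2235, 0.1608]
force: [-0.1, -0.9, -0.2]
cap z 0.09065688301815997 364
lever pts [ 0.53780154 -0.24755748  0.09403794] 228 zmax 0.10431039562882177
blue 0.07212183050925747
green 0.07243359556044648
cru changed px 0
jar changed px 0
wt changed px 0
```

```bash
python3 -c "
from station import job;print(job.sign_off())"
```

```text
the job is handed in; nothing more can be done
None
```

The emergency stop works: it latched when pressed, popped back up when its lever was twisted clockwise, and the blue reset was then pressed fully in and let go; green start, crucible, jar and weight were not touched, and the job is handed in.

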